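# Fetch the ruler out from under the organizer's covers

## Task

Get the orange ruler out of the white organizer, where both its ends are caught under the clear end covers: it comes out through the opening between them if you slide it towards the end that the tall thread spool does not block and tilt its other end up. Do not force it against the organizer, and leave the spool, the wooden star and the pinecones where they are. Finish while still holding the ruler in the gripper, motionless, all of it well clear above the organizer, about 20 cm above the desk.

Things in the scene. Friction and masses are not known exactly. Their poses are not given: they have to be found in the camera images.
- organizer: White tray, fixed to the desk, 146 (x) x 346 (y) x 51 mm; origin at the centre of its underside, on the desk top, z up, y along its length. Inside 130 wide (x -65 to 65 mm) and 330 long (y -165 to 165), floor 4 mm thick. Clear covers lie over both ends, one thing stands in each end bay: the tall spool in one, the flat star in the other, which is where varies.
- opening (a point): Centre of the only opening, between the covers, level with their top (51 mm above the desk): 130 (organizer's x) x 140 (y) mm.
- cover_a (a point): Middle of the top of the clear cover at the organizer's +y end: it spans y = 70 to 173 mm and the whole width, 5 mm thick, underside 46 mm above the desk. Below it a dark crosswise rib, at y = 78 to 86 mm, top 20 mm above the desk, carries one end of the ruler.
- cover_b (a point): The same of the cover at the -y end (y = -70 to -173 mm; rib at y = -78 to -86 mm).
- ruler: Loose orange ruler with black ticks, 28 (x) x 210 (y) x 5 mm, 30 to 60 g; origin at the centre of its underside, y along its length. It lies on the two ribs (underside 20 mm above the desk), roughly along the organizer's y, both ends under the covers. Grip it across its 28 mm width, through the opening.
- ruler_end_a (a point): Middle of the ruler's +y end face (105 mm from the ruler's centre).
- ruler_end_b (a point): Middle of the ruler's -y end face (105 mm from the ruler's centre).
- tall_spool: Loose rust-red thread spool, 28 mm across, 36 mm tall, upright on the organizer's floor (top 40 mm above the desk) under one of the covers, about 134 mm from the organizer's centre; origin at the centre of its underside. The ruler cannot slide past it; leave it where it is.
- flat_star: Loose dark wooden star, 36 x 37 x 8 mm, flat on the organizer's floor (top 12 mm above the desk) under the other cover (the ruler, on the ribs, passes over it); origin at the centre of its underside. Leave it where it is.
- pinecone_big: Loose pinecone, 50 mm across, 58 mm tall, on the desk behind the organizer; origin at the centre of its underside. Leave it alone.
- pinecone_small: Loose pinecone, 38 mm across, 45 mm tall, on the desk behind the organizer; origin at the centre of its underside. Leave it alone.

How it is judged:
By the outcome, as a careful person would: the job done as asked, in the order asked, and still so for the second after the job is handed in, while the arm keeps its last pose, push and grip.
It also fails if it takes over 42 s, if anything falls off the work surface, if the arm or the gripper's body presses on something with over 40 N, if the wrist force passes 120 N, or if a joint passes its speed limit or range.

## Robot

A 7-joint arm with a two-finger parallel gripper is mounted at the origin on a cart in front of the work surface, level with it; the furniture and walls round the work are solid. World frame = base frame: x ahead of the robot, y to its left, z up, the work surface at z = 0. Lengths are in m, angles in rad, forces in N, time in s.
With the tool pointing down it reaches from about 0.4 to 0.85 m from the base axis. Payload 4.5 kg.
Tool frame: the origin (TCP) lies midway between the tips of the shut fingers; the grasp point (between the pads) lies 19 mm behind it; z points along the fingers, y is the direction in which the jaws open and shut (so a half turn about z gives the same grasp; the last joint's range is limited). The gripper opens to 88 mm and grips with 3 to 60 N. Pads are 18 mm wide; open, the fingers measure 123 mm over their backs; the gripper's body (75 mm by 187 mm) begins 45 mm behind the grasp point.
Start: joints at [1.252, 0.689, -0.195, 1.565, 0.157, 0.902, -0.215], TCP at [0.216, -0.587, 0.239] pointing down, gripper open.
Joint ranges: [-3.01, 3.01], [-0.46, 2.08], [-1.47, 1.51], [0.13, 2.56], [-1, 4.14], [0.04, 2.09], [-2.66, 2.66]. Speed limits (rad/s): [2.57, 2.57, 3.14, 3.14, 3.14, 3.14, 3.14].

## Interface

Orientations are given as a unit quaternion [x, y, z, w].
In Python, from plant import get_state, snapshot, finish_job, find_in gives the robot as it stands.
- The arm moves only by the shell command python3 -m creep 'ROWS' [OPENING] [FORCE]. ROWS is JSON, one flat list of numbers, 6 for each row, row after row: the shift along the tool's x, y, z in mm, then the turn, a rotation vector about the tool's x, y, z in degrees. In form: [tx, ty, tz, wx, wy, wz, tx, ty, tz, wx, wy, wz, ...]. A call has 1 to 5 rows; each row shifts and turns the pose as measured when the row begins, along the tool's axes as they then stand; what a row does not reach is not made up. A row lasts 1/12 s, in which the tool goes at most 41.7 mm and 7.16 degrees, less where a joint would pass 70% of its speed; a pose out of reach is approached as far as the arm can. A call is refused whole if a number of a shift passes 41.7 or a number of a turn 7.16, either way. A call with a gripper value outside its range is refused whole. OPENING is the finger opening in mm, from 0 to 88.1, set as the call begins (- or left out, the last holds). The fingers move at their own pace and stop on an object; FORCE is the grip in N (left out, the last holds). Time passes only in rows, so rows that do not move let the fingers close. It gives the time, the measured TCP pose, the force and the opening at its end, in the units of the state.
- get_state(): the state, without advancing time (a new reading comes with each control period).
- snapshot(name): name is "side" or "top" or "wrist"; returns a dict with "color" (384x512x3 uint8, red, green, blue), "intrinsics" (3x3 intrinsics, pixels), "extrinsics" (4x4, takes a point from world to camera coordinates). Camera axes: x right, y down, z forward; pixel columns grow to the right and rows downward; lengths in m; the calibration is good to about 2 mm. A picture is of the moment at which its call begins. There is no depth.
- finish_job(): hands the job in, once; it reports no verdict.
Trained networks look in the newest picture that a camera, given by its name, has taken for a name from the list of things; names that differ only in an ending like _2 or _b are one class to them, and where a whole thing is asked for, a point or a joint stands for the part that bears it (a point fixed in the world has none). Each returns a list of dicts, best first, with "score" (0 to 1); they miss things now and then, are a little off and sometimes report something else, mostly with a low value. They report only what shows in the picture. A call takes as long as a camera call.
- find_in(thing, camera): "xy" ([column, row] in pixels, amid what is visible of it).
The state is a dict: "clock": time; "q": joint angles; "qd": joint speeds; "joint_torque": joint torques, N m; "tool_pos": TCP position; "eef_rot": TCP orientation; "contact_force": force on the tool from outside, world axes, zero at the start; "moment": the same for the moment, N m; "opening": opening from 0.0 (shut) to 1.0 (fully open).
Only numpy, scipy, OpenCV 4.12 (cv2) and the standard library are available. Lean on these libraries where they do the work, as an engineer would, in place of code of your own. Each camera call takes 0.05 s, during which the arm holds its last target.

## Working session

There is one attempt and no reset: what is moved stays moved. The work goes in short steps, Python scripts to look and compute and a shell command to move; the robot and the scene stay as the last step left them, time stands still between calls to the robot, and variables do not carry over. Pictures are saved under pics/ and viewed, and the job is handed in when it is done.

```bash
mkdir -p pics; ls; python3 - <<'E'
from plant import *
import cv2
s=get_state();print(s)
for n in("side","top","wrist"):
    d=snapshot(n);cv2.imwrite(f"pics/{n}0.png",d["color"][:,:,::-1]);print(n,d["intrinsics"],d["extrinsics"])
    for t in("organizer","ruler","tall_spool","flat_star","cover_a","ruler_end_a","opening"):
        try:print(t,[(r["xy"],round(r["score"],2)) for r in find_in(t,n)])
        except Exception as e:print(t,e)
print(get_state()["clock"])
E
```

```text
pics
{'clock': 0.0, 'q': array([ 1.25179607,  0.68995167, -0.19449828,  1.5663678 ,  0.15728955,
        0.90250515, -0.21510725]), 'qd': array([-4.89609855e-04,  1.23379554e-03, -1.05046919e-03, -1.45771641e-03,
       -1.85923108e-04,  7.06749675e-05, -2.46979328e-04]), 'joint_torque': array([ 5.57851126e-04, -5.27555931e+01, -1.26694534e+00, -1.53428131e+01,
       -5.27069997e-02,  6.42202518e-03,  1.47487799e-04]), 'tool_pos': array([ 0.21567718, -0.58591874,  0.23792347]), 'eef_rot': array([ 9.84475987e-01,  1.75516899e-01, -2.30661092e-04, -8.91840913e-04]), 'contact_force': array([-0.80670398, -0.38464416,  0.33750383]), 'moment': array([-0.02043302, -0.00930711, -0.00066576]), 'opening': 0.9974270213083137}
side [[456.93327237   0.         256.77846162]
 [  0.         456.93327237 191.85608366]
 [  0.           0.           1.        ]] [[-0.98615756 -0.1643964  -0.02161241  0.64593024]
 [-0.0424883   0.37653427 -0.92542784  0.03482553]
 [ 0.16027482 -0.91169938 -0.37830704  0.88308132]
 [ 0.          0.          0.          1.        ]]
organizer [([298.2, 209.5], 0.91)]
ru
[... 525 characters left out ...]
1.        ]]
organizer [([253.5, 219.0], 0.83)]
ruler [([252.7, 228.2], 0.63)]
tall_spool []
flat_star []
cover_a [([251.8, 223.7], 0.73)]
ruler_end_a [([251.5, 227.0], 0.83)]
opening [([253.1, 221.6], 0.82)]
wrist [[341.08731451   0.         258.51770599]
 [  0.         341.08731451 191.85100292]
 [  0.           0.           1.        ]] [[ 3.44952299e-01 -9.38620188e-01 -2.34063525e-04 -6.25128790e-01]
 [-9.04085706e-01 -3.32327531e-01  2.68677221e-01 -3.66066564e-02]
 [-2.52263649e-01 -9.24692114e-02 -9.63230241e-01  3.89784536e-01]
 [ 0.00000000e+00  0.00000000e+00  0.00000000e+00  1.00000000e+00]]
organizer []
ruler []
tall_spool []
flat_star []
cover_a []
ruler_end_a []
opening []
1.2
```

View pics/side0.png

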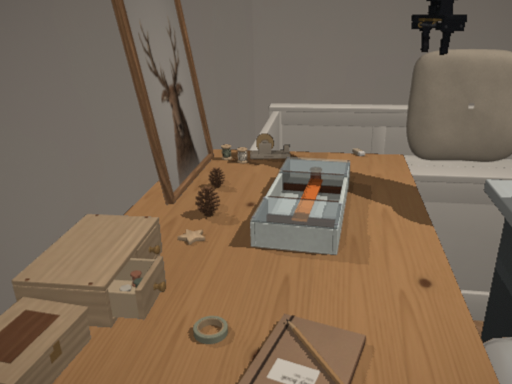

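View pics/top0.png

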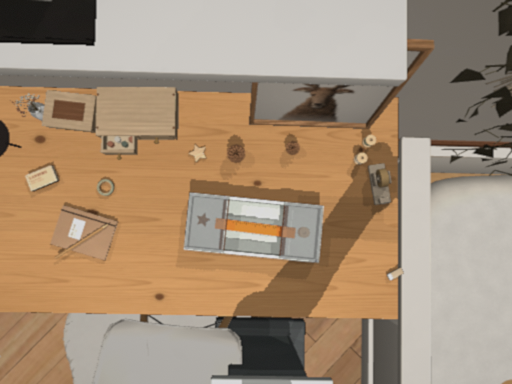

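```bash
python3 - <<'E'
import cv2
a=cv2.imread("pics/top0.png")[140:310,130:370]
cv2.imwrite("pics/topz.png",cv2.resize(a,None,fx=3.3,fy=3.3,interpolation=cv2.INTER_CUBIC))
a=cv2.imread("pics/side0.png")[110:290,180:420]
cv2.imwrite("pics/sidez.png",cv2.resize(a,None,fx=3.3,fy=3.3,interpolation=cv2.INTER_CUBIC))
E
```

```text
(no output)
```

View pics/topz.png

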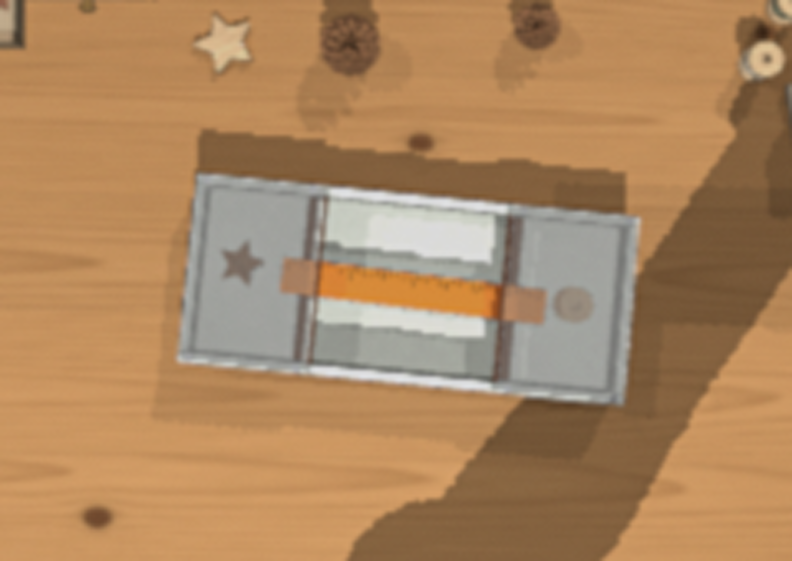

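View pics/sidez.png

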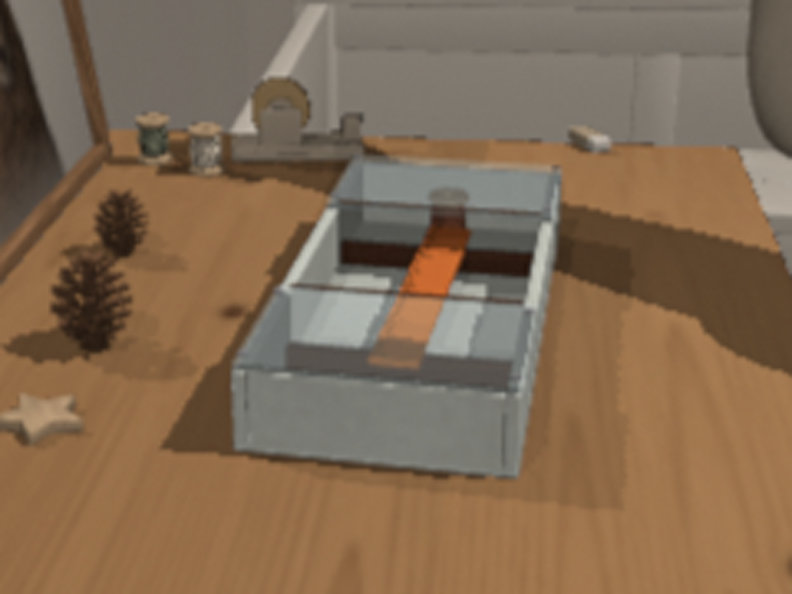

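```bash
cat > h.py <<'E'
import numpy as np,cv2
from plant import *
from scipy.spatial.transform import Rotation as R
def ray(d,uv,z):
    K,E=np.array(d["intrinsics"]),np.array(d["extrinsics"])
    r=E[:3,:3].T@np.linalg.solve(K,[uv[0],uv[1],1]);c=-E[:3,:3].T@E[:3,3]
    return c+r*(z-c[2])/r[2]
def proj(d,p):
    E=np.array(d["extrinsics"]);q=np.array(d["intrinsics"])@(E[:3,:3]@p+E[:3,3]);return q[:2]/q[2]
E
python3 - <<'E'
from h import *
d=snapshot("top");f=lambda u,v,z:ray(d,(u/3.3+130-.35,v/3.3+140-.35),z)*1000
C=[f(*p,.051) for p in((203,175),(638,217),(622,404),(180,362))]
for c in C:print(c.round(0))
print("len",[np.linalg.norm(C[i]-C[(i+1)%4]).round(0) for i in range(4)])
oc=np.mean(C,0);y=(C[0]-C[1]+C[3]-C[2]);yaw=np.degrees(np.arctan2(-y[0],y[1]));print("center",oc.round(0),"yaw",yaw)
# orange mask, opening part of the ruler
hsv=cv2.cvtColor(d["color"],cv2.COLOR_RGB2HSV)
m=cv2.inRange(hsv,(8,190,150),(20,255,255));m[:200]=0;m[260:]=0;m[:,:215]=0;m[:,:300][:,290:]=0
n,l,s,ce=cv2.connectedComponentsWithStats(m);k=1+np.argmax(s[1:,4]);print(s[k],ce[k])
pts=np.argwhere(l==k)[:,::-1].astype(np.float32);rc=cv2.minAreaRect(pts);print(rc)
P=[ray(d,p,.025)*1000 for p in cv2.boxPoints(rc)]
for p in P:print(p.round(0))
for nm,p in(("endL",(282,275)),("endR",(545,306)),):print(nm,f(*p,.025).round(0))
print("spool",f(573,303,.04).round(),"star",f(240,264,.012).round())
E
```

```text
[628. 218.  51.]
[ 603. -120.   51.]
[ 459. -109.   51.]
[484. 231.  51.]
len [np.float64(338.0), np.float64(145.0), np.float64(341.0), np.float64(144.0)]
center [543.  55.  51.] yaw -4.171512609732086
[227 221  54  14 136] [250.06617647 228.44117647]
((253.35386657714844, 227.6692657470703), (53.45896530151367, 7.6901535987854), 7.125016689300537)
[539. 127.  25.]
[559. 125.  25.]
[545. -14.  25.]
[525. -12.  25.]
endL [552. 156.  25.]
endR [532. -52.  25.]
spool [535. -72.  40.] star [560. 190.  12.]
```

```bash
cat >> h.py <<'E'
def head(yaw,tilt=0):
    # tool x along ruler +y (yaw deg about world z), tool y along +x, z down; tilt>0: -y end up
    a=np.radians(yaw);x=np.array([-np.sin(a),np.cos(a),0]);z=np.array([0,0,-1.]);y=np.cross(z,x)
    return R.from_matrix(np.c_[x,y,z])*R.from_rotvec([0,-tilt,0],degrees=True)
def plan(pos,Rt,step=38,ang=6.8,show=5):
    s=get_state();p=np.array(s["tool_pos"])*1000;q=R.from_quat(s["eef_rot"]);pos=np.array(pos,float)
    dr=(q.inv()*Rt).as_rotvec(degrees=True)
    n=max(1,int(np.ceil(max(np.linalg.norm(pos-p)/step,np.linalg.norm(dr)/ang))))
    print("n",n,"t",s["clock"],"p",p.round(1),"rot",dr.round(1),"F",np.round(s["contact_force"],1),"op",round(s["opening"],3))
    o=[]
    for i in range(n):
        qi=q*R.from_rotvec(dr*i/n,degrees=True);o+=[*qi.inv().apply((pos-p)/n).round(1),*(dr/n).round(2)]
        if i+1==show:break
    print([float(v) for v in o])
E
python3 -c "
from h import *
plan([540,32,230],head(-5.6))"
```

```text
n 19 t 1.25 p [ 216.  -586.5  238.7] rot [  0.    0.  -64.2] F [-0.1  0.4 -0.2] op 0.999
[27.3, -24.7, 0.5, 0.0, 0.0, -3.38, 28.7, -23.0, 0.5, 0.0, 0.0, -3.38, 30.0, -21.3, 0.5, 0.0, 0.0, -3.38, 31.2, -19.5, 0.5, 0.0, 0.0, -3.38, 32.3, -17.6, 0.5, 0.0, 0.0, -3.38]
```

```bash
python3 -m creep '[27,-25,0,0,0,-3.4, 29,-23,0,0,0,-3.4, 30,-21,0,0,0,-3.4, 31,-20,0,0,0,-3.4, 32,-18,0,0,0,-3.4]' 56 20;python3 -c "
from h import *
plan([540,32,230],head(-5.6))"
```

```text
clock: 1.67
tool_pos: [0.2966, -0.4275, 0.2372]
eef_rot: [0.949, 0.316, -0.002, 0.004]
contact_force: [1.0, -0.5, -0.4]
opening: 0.652
n 14 t 1.6667 p [ 296.6 -427.5  237.2] rot [  0.2   0.6 -47.6] F [ 1.  -0.5 -0.4] op 0.652
[33.6, -15.8, 0.2, 0.01, 0.04, -3.4, 34.5, -13.8, 0.2, 0.01, 0.04, -3.4, 35.2, -11.8, 0.2, 0.01, 0.04, -3.4, 35.9, -9.6, 0.2, 0.01, 0.04, -3.4, 36.4, -7.5, 0.3, 0.01, 0.04, -3.4]
```

```bash
python3 -m creep '[34,-16,0,0,0,-3.4, 34.5,-14,0,0,0,-3.4, 35,-12,0,0,0,-3.4, 36,-10,0,0,0,-3.4, 36,-8,0,0,0,-3.4]';python3 -c "
from h import *
plan([540,32,230],head(-5.6))"
```

```text
clock: 2.08
tool_pos: [0.3847, -0.2548, 0.2366]
eef_rot: [0.889, 0.458, -0.002, 0.006]
contact_force: [-0.1, -0.2, -0.2]
opening: 0.637
n 9 t 2.0833 p [ 384.7 -254.8  236.6] rot [  0.3   0.6 -29.8] F [-0.1 -0.2 -0.2] op 0.637
[36.0, -4.4, 0.4, 0.03, 0.07, -3.31, 36.2, -2.3, 0.4, 0.03, 0.07, -3.31, 36.2, -0.2, 0.5, 0.03, 0.07, -3.31, 36.2, 1.9, 0.5, 0.03, 0.07, -3.31, 36.0, 3.9, 0.5, 0.03, 0.07, -3.31]
```

```bash
python3 -m creep '[36,-4,0,0,0,-3.3, 36,-2,0,0,0,-3.3, 36,0,0,0,0,-3.3, 36,2,0,0,0,-3.3, 36,4,0,0,0,-3.3]';python3 -c "
from h import *
plan([540,32,200],head(-5.6))"
```

```text
clock: 2.5
tool_pos: [0.4744, -0.0877, 0.236]
eef_rot: [0.81, 0.587, -0.002, 0.007]
contact_force: [1.2, -1.1, -0.1]
opening: 0.635
n 4 t 2.5 p [474.4 -87.7 236. ] rot [  0.4   0.7 -12.5] F [ 1.2 -1.1 -0.1] op 0.635
[33.7, 6.2, 8.7, 0.1, 0.18, -3.13, 33.2, 8.1, 8.8, 0.1, 0.18, -3.13, 32.7, 9.9, 8.8, 0.1, 0.18, -3.13, 32.1, 11.7, 8.9, 0.1, 0.18, -3.13]
```

```bash
python3 -m creep '[34,6,9,0.1,0.2,-3.1, 33,8,9,0.1,0.2,-3.1, 33,10,9,0.1,0.2,-3.1, 32,12,9,0.1,0.2,-3.1, 0,0,0,0,0,0]';python3 - <<'E'
from h import *
plan([540,32,120],head(-5.6))
d=snapshot("wrist");cv2.imwrite("pics/w1.png",d["color"][:,:,::-1])
d=snapshot("top");cv2.imwrite("pics/t1.png",cv2.resize(d["color"][140:310,130:370,::-1],None,fx=3.3,fy=3.3,interpolation=2))
E
```

```text
clock: 2.92
tool_pos: [0.5473, 0.0487, 0.2002]
eef_rot: [0.734, 0.68, 0.006, 0.0]
contact_force: [0.7, 0.4, -0.4]
opening: 0.634
n 3 t 2.9167 p [547.3  48.7 200.2] rot [ 0.5 -0.5  1.2] F [ 0.7  0.4 -0.4] op 0.634
[-6.0, -2.3, 26.7, 0.17, -0.17, 0.4, -5.9, -2.1, 26.7, 0.17, -0.17, 0.4, -5.8, -2.0, 26.7, 0.17, -0.17, 0.4]
```

View pics/w1.png

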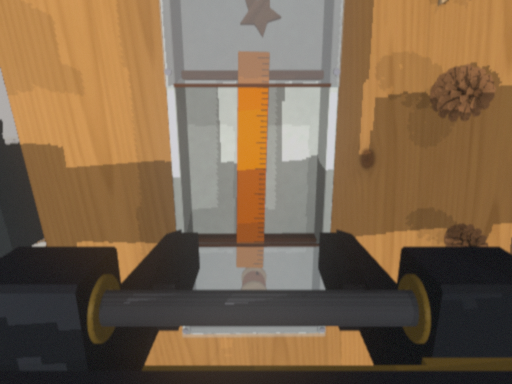

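View pics/t1.png

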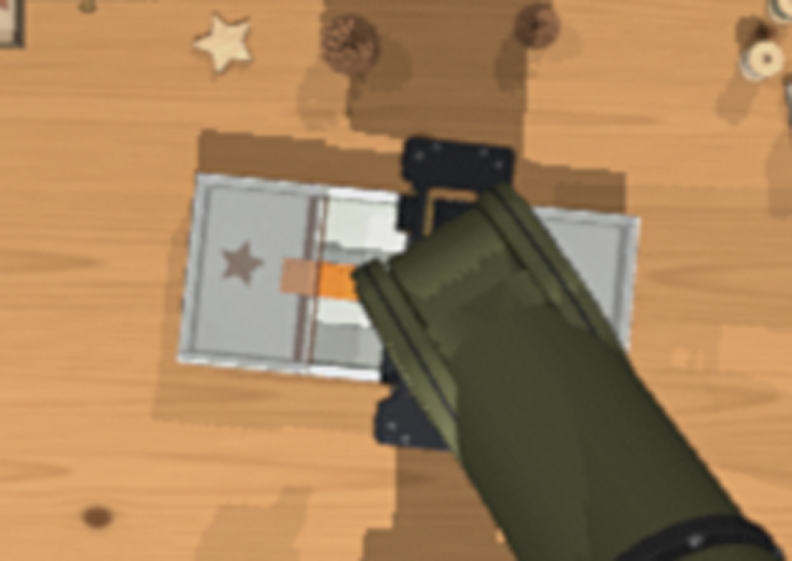

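The wrist view shows the ruler end on at columns 238–269 from row 52 (+y end, star at (260,12)) to row ~268, near the spool at (255,275). I'll cross-check the position.

```bash
python3 - <<'E'
from h import *
d=snapshot("wrist")
for uv in((238,52),(269,52),(238,86),(268,86),(237,240),(264,240),(238,268),(264,268)):print(uv,(ray(d,uv,.025)*1000).round(1))
E
```

```text
(238, 52) [537.3 150.3  25. ]
(269, 52) [564.5 148.   25. ]
(238, 86) [534.4 121.9  25. ]
(268, 86) [561.4 119.6  25. ]
(237, 240) [518.3 -27.2  25. ]
(264, 240) [545.7 -29.6  25. ]
(238, 268) [516.1 -58.7  25. ]
(264, 268) [543.1 -61.1  25. ]
```

```bash
python3 - <<'E'
from h import *
d=snapshot("wrist")
c=d["color"][:,:,::-1];cv2.imwrite("pics/w2.png",cv2.resize(c[0:345,150:350],None,fx=1.74*2,fy=1.74,interpolation=2))
for uv in((254,86),(254,83)):print(uv,(ray(d,uv,.051)*1000).round(1))
for p in ([534,-15,51],[534,-15,46],[534,-120,51],[534,-23,20],[534,-31,20]):print(p,proj(d,np.array(p)/1000).round(1))
E
```

```text
(254, 86) [548.5 117.4  51. ]
(254, 83) [548.7 119.8  51. ]
[534, -15, 51] [251.5 235.3]
[534, -15, 46] [251.5 233.2]
[534, -120, 51] [261.1 330.9]
[534, -23, 20] [252.6 230.7]
[534, -31, 20] [253.3 237.9]
```

View pics/w2.png

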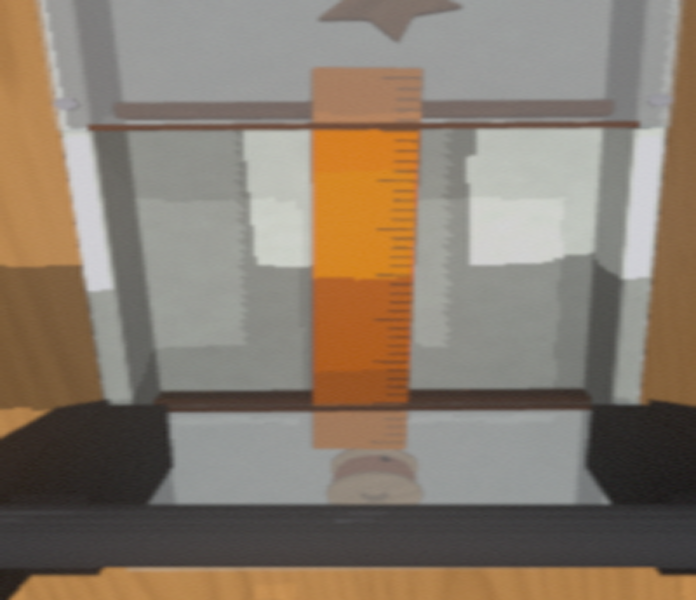

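```bash
python3 - <<'E'
from h import *
d=snapshot("wrist")
f=lambda x,y,z:(ray(d,(150+x/3.48-.35,y/1.74-.2),z)*1000).round(1)
print("endA",f(312,68,.025),f(423,68,.025),"endB",f(313,448,.025),f(407,448,.025))
print("coverA edge",f(364,127,.051),"coverB edge",f(360,408,.051))
print("walls",f(66,127,.051),f(662,127,.051))
plan([540,32,120],head(-5.6))
E
```

```text
endA [539.3 157.2  25. ] [567.  154.7  25. ] endB [517.8 -50.5  25. ] [545.6 -53.1  25. ]
coverA edge [549.6 126.5  51. ] coverB edge [535.3 -15.5  51. ]
walls [479.7 132.7  51. ] [619.8 120.2  51. ]
n 3 t 3.1667 p [544.2  38.3 201. ] rot [ 0.4 -0.   0.5] F [-0.1  0.1 -0.8] op 0.636
[-2.2, -1.4, 27.0, 0.13, -0.0, 0.15, -2.2, -1.3, 27.0, 0.13, -0.0, 0.15, -2.2, -1.3, 27.0, 0.13, -0.0, 0.15]
```

```bash
python3 -m creep '[-2,-1.5,30,0.1,0,0.2, -2,-1.5,30,0.1,0,0.2, -2,-1.5,30,0.1,0,0.2, 0,0,30,0,0,0,0,0,0,0,0,0]';python3 -c "
from h import *
plan([540.4,32,9],head(-5.8),step=20)"
```

```text
clock: 3.58
tool_pos: [0.5425, 0.0233, 0.0822]
eef_rot: [0.747, 0.665, 0.003, 0.005]
contact_force: [0.1, -0.2, 0.3]
opening: 0.639
n 4 t 3.5833 p [542.5  23.3  82.2] rot [ 0.7  0.1 -0.8] F [ 0.1 -0.2  0.3] op 0.639
[2.1, -1.0, 18.3, 0.18, 0.03, -0.21, 2.1, -0.9, 18.3, 0.18, 0.03, -0.21, 2.1, -0.9, 18.3, 0.18, 0.03, -0.21, 2.1, -0.8, 18.3, 0.18, 0.03, -0.21]
```

```bash
python3 -m creep '[4,-2,5,0.3,0,-0.4, 4,-2,5,0.3,0,-0.4, 0,0,8,0,0,0, 0,0,0,0,0,0]';python3 -c "
from h import *
plan([540.4,32,9],head(-5.8),step=20)"
```

```text
clock: 3.92
tool_pos: [0.5405, 0.0292, 0.0667]
eef_rot: [0.744, 0.669, 0.0, 0.003]
contact_force: [0.8, -0.8, -1.2]
opening: 0.635
n 3 t 3.9167 p [540.5  29.2  66.7] rot [ 0.3  0.2 -0.3] F [ 0.8 -0.8 -1.2] op 0.635
[1.0, -0.2, 19.2, 0.09, 0.06, -0.09, 1.0, -0.2, 19.2, 0.09, 0.06, -0.09, 1.0, -0.2, 19.2, 0.09, 0.06, -0.09]
```

```bash
python3 -m creep '[1,0,15,0.1,0.1,-0.1, 1,0,15,0.1,0.1,-0.1, 1,0,15,0.1,0,0, 0,0,0,0,0,0]';python3 -c "
from h import *
plan([540.4,32,9],head(-5.8),step=20)"
```

```text
clock: 4.25
tool_pos: [0.5456, 0.0332, 0.0252]
eef_rot: [0.742, 0.67, 0.005, 0.002]
contact_force: [0.2, 0.2, 0.4]
opening: 0.632
n 1 t 4.25 p [545.6  33.2  25.2] rot [ 0.6 -0.2 -0.1] F [0.2 0.2 0.4] op 0.632
[-1.8, -5.2, 16.1, 0.57, -0.21, -0.08]
```

```bash
python3 -m creep '[-1,-4,4,0.4,0,0, 0,0,5,0,0,0, 0,0,0,0,0,0]';python3 -c "
from h import *
plan([540.4,32,9],head(-5.8),step=20)"
```

```text
clock: 4.5
tool_pos: [0.543, 0.033, 0.0181]
eef_rot: [0.742, 0.67, 0.004, 0.001]
contact_force: [0.5, 0.0, -1.3]
opening: 0.637
n 1 t 4.5 p [543.   33.   18.1] rot [ 0.4 -0.3 -0.1] F [ 0.5  0.  -1.3] op 0.637
[-1.3, -2.6, 9.1, 0.36, -0.27, -0.08]
```

```bash
python3 -m creep '[-1,-3,4,0.4,-0.2,0, 0,0,4,0,0,0, 0,0,0,0,0,0, 0,0,0,0,0,0]';python3 - <<'E'
from h import *
plan([540.4,32,9],head(-5.8),step=20)
d=snapshot("wrist");cv2.imwrite("pics/w3.png",d["color"][:,:,::-1])
E
```

```text
clock: 4.83
tool_pos: [0.5406, 0.0321, 0.011]
eef_rot: [0.743, 0.67, 0.001, -0.0]
contact_force: [0.2, -0.2, 0.9]
opening: 0.631
n 1 t 4.8333 p [540.6  32.1  11. ] rot [ 0.1 -0.1 -0.1] F [ 0.2 -0.2  0.9] op 0.631
[-0.1, -0.2, 2.0, 0.07, -0.08, -0.11]
```

View pics/w3.png

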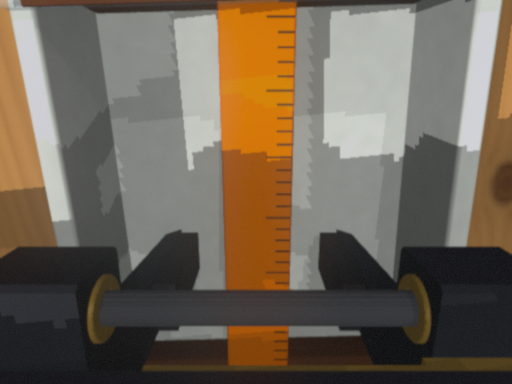

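The ruler (columns 227–290) lies centred between the fingertips (198 and 320). I'll go down 2 mm and close.

```bash
python3 -m creep '[0,0,2,0,0,0, 0,0,0,0,0,0]'; python3 -m creep '[0,0,0,0,0,0,0,0,0,0,0,0,0,0,0,0,0,0,0,0,0,0,0,0,0,0,0,0,0,0]' 10 25; python3 -m creep '[0,0,0,0,0,0,0,0,0,0,0,0]'
```

```text
clock: 5.05
tool_pos: [0.5409, 0.0321, 0.0091]
eef_rot: [0.743, 0.67, 0.001, 0.0]
contact_force: [0.0, 0.5, -0.1]
opening: 0.633
clock: 5.47
tool_pos: [0.541, 0.0321, 0.0092]
eef_rot: [0.743, 0.67, 0.001, 0.0]
contact_force: [0.4, 0.5, -0.0]
opening: 0.312
clock: 5.63
tool_pos: [0.5409, 0.0322, 0.0092]
eef_rot: [0.743, 0.67, 0.001, 0.0]
contact_force: [0.0, -0.6, -0.8]
opening: 0.311
```

```bash
python3 -m creep '[0,0,-4,0,0,0, 0,0,-4,0,0,0, 0,0,0,0,0,0, 0,0,0,0,0,0]';python3 - <<'E'
from h import *
plan([545.4,82,19],head(-5.4),step=12)
d=snapshot("wrist");cv2.imwrite("pics/w4.png",d["color"][:,:,::-1])
d=snapshot("side");cv2.imwrite("pics/s4.png",cv2.resize(d["color"][110:290,180:420,::-1],None,fx=3.3,fy=3.3,interpolation=2))
E
```

```text
clock: 5.97
tool_pos: [0.5408, 0.0321, 0.018]
eef_rot: [0.743, 0.67, 0.001, 0.0]
contact_force: [0.9, 0.4, -0.5]
opening: 0.312
n 5 t 5.9667 p [540.8  32.1  18. ] rot [ 0.1 -0.1 -0.5] F [ 0.9  0.4 -0.5] op 0.312
[10.0, -0.1, -0.2, 0.02, -0.02, -0.1, 10.0, -0.1, -0.2, 0.02, -0.02, -0.1, 10.0, -0.1, -0.2, 0.02, -0.02, -0.1, 10.0, -0.1, -0.2, 0.02, -0.02, -0.1, 10.0, -0.1, -0.2, 0.02, -0.02, -0.1]
```

View pics/s4.png

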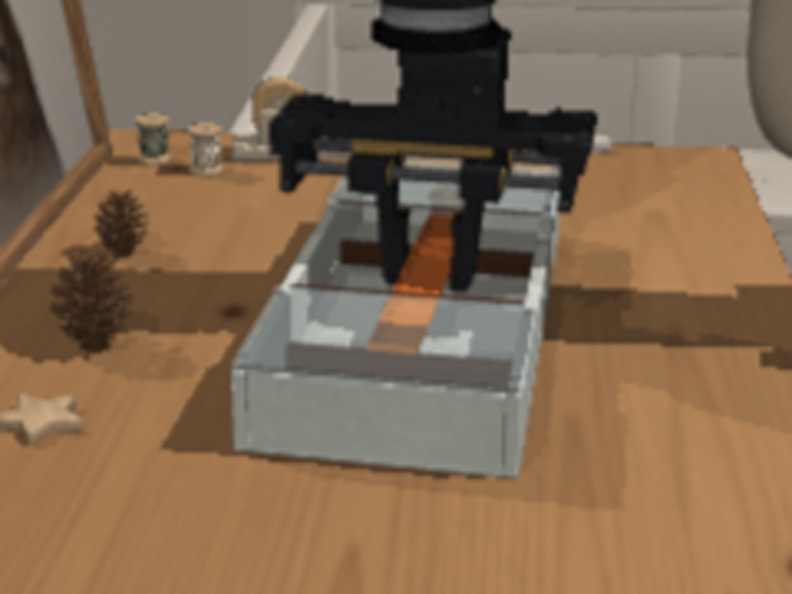

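View pics/w4.png

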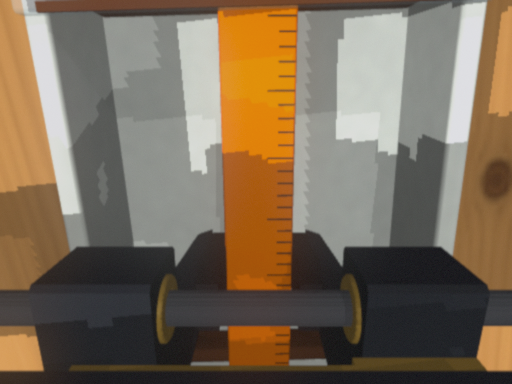

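Held and lifted level (side view: the ruler spans (395,350) to (440,215), clear of the rib). Next is the slide towards +y, the star end.

```bash
python3 -m creep '[8,0,0,0,0,-0.1, 8,0,0,0,0,-0.1, 8,0,0,0,0,-0.1, 8,0,0,0,0,-0.1,0,0,0,0,0,0]';python3 -m creep '[0,0,0,0,0,0]';python3 -c "
from h import *
plan([546,84.5,18],head(-5.4),step=8)"
```

```text
clock: 6.48
tool_pos: [0.5443, 0.0682, 0.0177]
eef_rot: [0.74, 0.673, 0.002, -0.0]
contact_force: [-0.0, -0.0, 0.2]
opening: 0.31
clock: 6.57
tool_pos: [0.5443, 0.0692, 0.0177]
eef_rot: [0.739, 0.673, 0.002, -0.001]
contact_force: [0.1, -1.0, 0.2]
opening: 0.311
n 2 t 6.5667 p [544.3  69.2  17.7] rot [ 0.1 -0.2  0. ] F [ 0.1 -1.   0.2] op 0.311
[7.7, 0.2, -0.1, 0.04, -0.09, 0.02, 7.7, 0.2, -0.2, 0.04, -0.09, 0.02]
```

```bash
python3 -m creep '[7,0,0,0,0,0, 6,0,0,0,0,0, 0,0,0,0,0,0, 0,0,0,0,0,0]';python3 - <<'E'
from h import *
plan([546,84.5,18],head(-5.4),step=8)
d=snapshot("wrist");cv2.imwrite("pics/w5.png",d["color"][:,:,::-1])
d=snapshot("top");cv2.imwrite("pics/t5.png",cv2.resize(d["color"][140:310,130:370,::-1],None,fx=3.3,fy=3.3,interpolation=2))
E
```

```text
clock: 6.9
tool_pos: [0.5454, 0.0837, 0.0176]
eef_rot: [0.739, 0.673, 0.001, -0.001]
contact_force: [-0.2, -0.6, -1.2]
opening: 0.313
n 1 t 6.9 p [545.4  83.7  17.6] rot [ 0.1 -0.2  0.1] F [-0.2 -0.6 -1.2] op 0.313
[0.8, 0.5, -0.4, 0.06, -0.16, 0.07]
```

View pics/t5.png

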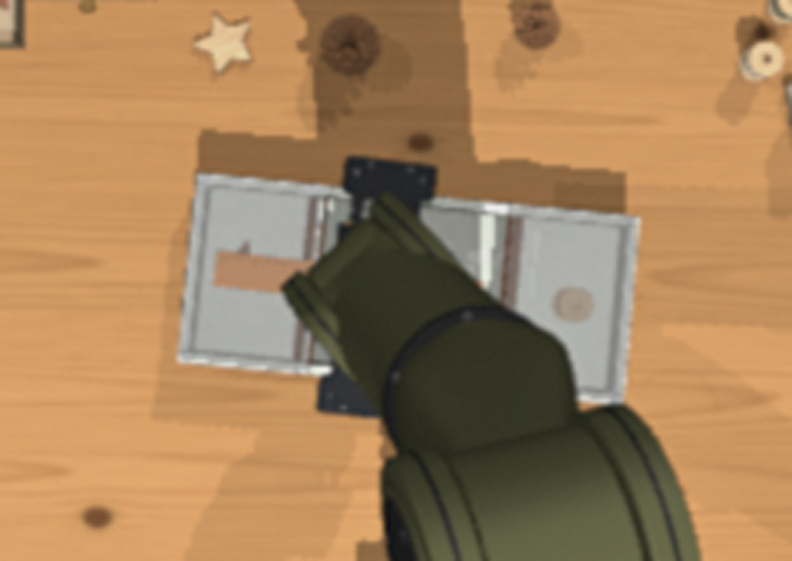

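View pics/w5.png

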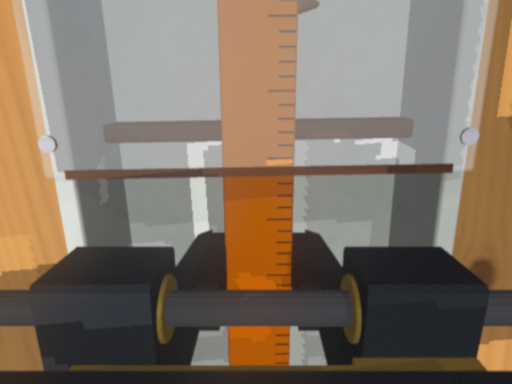

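The ruler end sits at zoom column 215, short of the inner wall at ~203, so about 8 mm is left (0.67 mm per pixel). Its -y end is free of cover b by ~13 mm. Tilting to 12° with a lift to TCP z=33 keeps about 5 mm clear of both the cover and the star.

```bash
python3 -m creep '[0,0,-3.5,0,-2.5,0, 0,0,-3.5,0,-2.5,0, 0,0,0,0,0,0, 0,0,0,0,0,0]';python3 -c "
from h import *
plan([545.4,83.5,33],head(-5.4,12),step=4,ang=3)"
```

```text
clock: 7.33
tool_pos: [0.5451, 0.0803, 0.0245]
eef_rot: [0.74, 0.671, -0.033, 0.03]
contact_force: [-0.2, 0.0, -0.7]
opening: 0.31
n 3 t 7.3333 p [545.1  80.3  24.5] rot [-0.  -6.9 -0.2] F [-0.2  0.  -0.7] op 0.31
[0.8, -0.0, -2.9, -0.0, -2.29, -0.06, 0.7, -0.0, -2.9, -0.0, -2.29, -0.06, 0.6, -0.0, -3.0, -0.0, -2.29, -0.06]
```

```bash
python3 -m creep '[2,0,-3,0,-2.3,0, 2,0,-3,0,-2.3,0, 0,0,0,0,0,0, 0,0,0,0,0,0]';python3 - <<'E'
from h import *
plan([545.4,83.5,33],head(-5.4,12),step=4,ang=3)
d=snapshot("side");cv2.imwrite("pics/s6.png",cv2.resize(d["color"][110:290,180:420,::-1],None,fx=3.3,fy=3.3,interpolation=2))
E
```

```text
clock: 7.67
tool_pos: [0.5451, 0.0809, 0.0296]
eef_rot: [0.74, 0.668, -0.064, 0.057]
contact_force: [0.1, -0.9, -1.3]
opening: 0.312
n 2 t 7.6667 p [545.1  80.9  29.6] rot [-0.2 -2.2 -0.4] F [ 0.1 -0.9 -1.3] op 0.312
[1.0, 0.0, -1.9, -0.08, -1.08, -0.22, 1.0, 0.0, -1.9, -0.08, -1.08, -0.22]
```

View pics/s6.png

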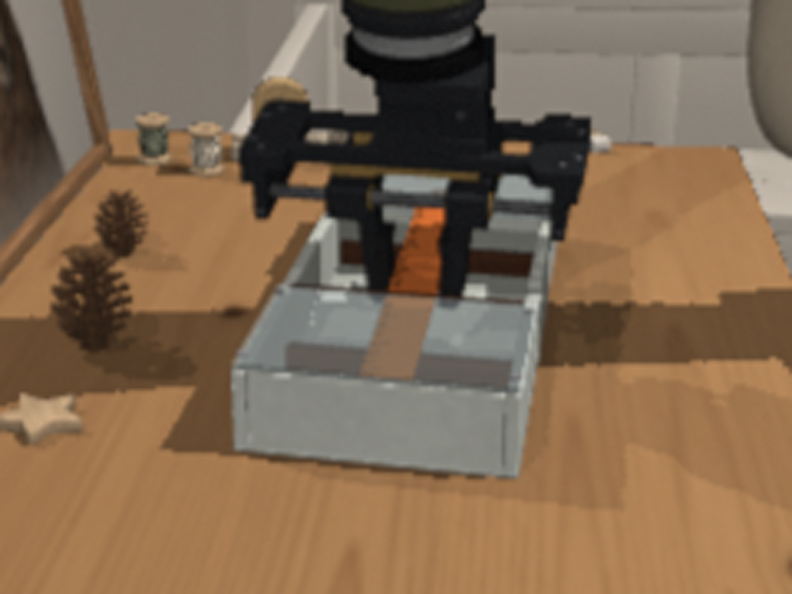

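```bash
python3 -m creep '[2,0,-3,0,-2,-0.2, 0,0,0,0,0,0, 0,0,0,0,0,0]';python3 -c "
from h import *
s=get_state();q=R.from_quat(s['eef_rot']);p=s['tool_pos']*1000
for n,v in(('A under',[125,0,-11]),('B under',[-85,0,-11]),('A top',[125,0,-16])):
  w=p+q.apply(v);a=np.radians(-5.2);print(n,w.round(1),'local y',round(float((w[:2]-[542.5,55.5])@[-np.sin(a),np.cos(a)]),1))
plan([545.4,83.5,33],head(-5.4,12),step=4,ang=3)"
```

```text
clock: 7.97
tool_pos: [0.5447, 0.0796, 0.0317]
eef_rot: [0.739, 0.666, -0.077, 0.068]
contact_force: [-0.8, -0.1, -0.3]
opening: 0.31
A under [557.6 203.6  16.9] local y 148.8
B under [536.4  -0.9  59.8] local y -56.7
A top [557.7 204.6  21.8] local y 149.9
n 2 t 7.9667 p [544.7  79.6  31.7] rot [-0.3 -0.2 -0.5] F [-0.8 -0.1 -0.3] op 0.31
[1.8, 0.1, -1.1, -0.15, -0.1, -0.25, 1.8, 0.2, -1.1, -0.15, -0.1, -0.25]
```

```bash
cat >> h.py <<'E'
def chk():
    s=get_state();q=R.from_quat(s['eef_rot']);p=s['tool_pos']*1000;a=np.radians(-5.2);u=np.array([-np.sin(a),np.cos(a)])
    L=lambda w:round(float((w[:2]-[542.5,55.5])@u),1)
    for n,v in(('A under',[125,0,-11]),('B under',[-85,0,-11]),('A top',[125,0,-16]),('tcp',[0,0,0])):
        w=p+q.apply(v);print(n,w.round(1),'local y',L(w))
    A=p+q.apply([125,0,-16]);B=p+q.apply([-85,0,-16]);t=(70-L(A))/(L(B)-L(A));print('top z at cover edge',(A+t*(B-A))[2].round(1))
E
python3 -m creep '[-8,0,0,0,0,0, -8,0,0,0,0,0,-8,0,0,0,0,0, -8,0,0,0,0,0, 0,0,0,0,0,0]';python3 -m creep '[0,0,0,0,0,0]';python3 -c "
from h import *
chk();plan(get_state()['tool_pos']*1000+[0,5,15],head(-5.4,25),step=5,ang=3)"
```

```text
clock: 8.38
tool_pos: [0.5401, 0.0406, 0.0386]
eef_rot: [0.74, 0.664, -0.078, 0.067]
contact_force: [-0.7, -0.4, -0.6]
opening: 0.31
clock: 8.47
tool_pos: [0.5401, 0.0395, 0.0388]
eef_rot: [0.741, 0.664, -0.078, 0.067]
contact_force: [-0.1, 0.1, -0.9]
opening: 0.31
A under [553.8 163.3  23.9] local y 108.4
B under [531.3 -41.   67. ] local y -97.1
A top [553.9 164.3  28.8] local y 109.4
tcp [540.1  39.5  38.8] local y -16.2
top z at cover edge 37.1
n 5 t 8.4667 p [540.1  39.5  38.8] rot [ -0.5 -13.2  -0.8] F [-0.1  0.1 -0.9] op 0.31
[0.4, -0.1, -3.1, -0.11, -2.63, -0.16, 0.2, -0.1, -3.2, -0.11, -2.63, -0.16, 0.1, -0.1, -3.2, -0.11, -2.63, -0.16, -0.1, -0.1, -3.2, -0.11, -2.63, -0.16, -0.2, -0.1, -3.2, -0.11, -2.63, -0.16]
```

```bash
python3 -m creep '[2,0,-3.5,0,-2.6,-0.2, 2,0,-3.5,0,-2.6,-0.2, 0,0,0,0,0,0, 0,0,0,0,0,0]';python3 -c "
from h import *
chk();plan([541,44.5,57],head(-5.4,25),step=5,ang=3)"
```

```text
clock: 8.8
tool_pos: [0.5408, 0.0427, 0.0451]
eef_rot: [0.735, 0.661, -0.113, 0.098]
contact_force: [-0.8, -0.2, -0.3]
opening: 0.31
A under [553.8 164.7  18.7] local y 109.8
B under [532.6 -34.8  80.8] local y -90.8
A top [554.  166.2  23.5] local y 111.2
tcp [540.8  42.7  45.1] local y -12.9
top z at cover edge 36.2
n 3 t 8.8 p [540.8  42.7  45.1] rot [-0.6 -7.8 -0.6] F [-0.8 -0.2 -0.3] op 0.31
[-0.6, -0.0, -4.0, -0.2, -2.6, -0.19, -0.8, -0.0, -3.9, -0.2, -2.6, -0.19, -1.0, 0.0, -3.9, -0.2, -2.6, -0.19]
```

```bash
python3 -m creep '[0,0,-4.5,-0.2,-2.6,-0.2, 0,0,-4.5,-0.2,-2.6,-0.2, 0,0,-4,0,-1.5,0, 0,0,0,0,0,0, 0,0,0,0,0,0]';python3 -c "
from h import *
chk();plan([541,44.5,57],head(-5.4,25),step=5,ang=3)"
```

```text
clock: 9.22
tool_pos: [0.5407, 0.0449, 0.0572]
eef_rot: [0.726, 0.656, -0.155, 0.138]
contact_force: [0.7, -0.5, -0.2]
opening: 0.311
A under [552.5 163.   16.6] local y 108.0
B under [533.4 -28.  101.7] local y -83.9
A top [552.7 165.1  21.1] local y 110.0
tcp [540.7  44.9  57.2] local y -10.7
top z at cover edge 38.9
n 1 t 9.2167 p [540.7  44.9  57.2] rot [-0.3 -1.1 -0.3] F [ 0.7 -0.5 -0.2] op 0.311
[-0.3, 0.4, 0.3, -0.3, -1.07, -0.28]
```

```bash
python3 -m creep '[-10,0,0,0,0,0, -10,0,0,0,0,0,-10,0,0,0,0,0, -10,0,0,0,0,0, -10,0,0,0,0,0]';python3 -m creep '[-4,0,0,0,0,0,0,0,0,0,0,0,0,0,0,0,0,0]';python3 - <<'E'
from h import *
chk();plan(get_state()['tool_pos']*1000+[0,0,100],head(-5.4,24),step=15,ang=3)
d=snapshot("side");cv2.imwrite("pics/s7.png",cv2.resize(d["color"][110:290,180:420,::-1],None,fx=3.3,fy=3.3,interpolation=2))
E
```

```text
clock: 9.63
tool_pos: [0.5347, -0.0067, 0.0784]
eef_rot: [0.726, 0.656, -0.155, 0.137]
contact_force: [-0.1, 0.5, -1.0]
opening: 0.31
clock: 9.88
tool_pos: [0.5336, -0.0169, 0.0824]
eef_rot: [0.729, 0.653, -0.156, 0.137]
contact_force: [-0.1, 0.1, -0.0]
opening: 0.313
A under [546.6 101.1  41.7] local y 45.8
B under [525.7 -89.7 127. ] local y -146.1
A top [546.9 103.1  46.3] local y 47.8
tcp [533.6 -16.9  82.4] local y -72.9
top z at cover edge 36.4
n 7 t 9.8833 p [533.6 -16.9  82.4] rot [-0.5 -0.  -0.8] F [-0.1  0.1 -0. ] op 0.313
[-5.8, -0.0, -13.1, -0.08, -0.0, -0.11, -5.8, -0.0, -13.1, -0.08, -0.0, -0.11, -5.8, -0.0, -13.1, -0.08, -0.0, -0.11, -5.8, -0.0, -13.1, -0.08, -0.0, -0.11, -5.8, -0.0, -13.1, -0.08, -0.0, -0.11]
```

View pics/s7.png

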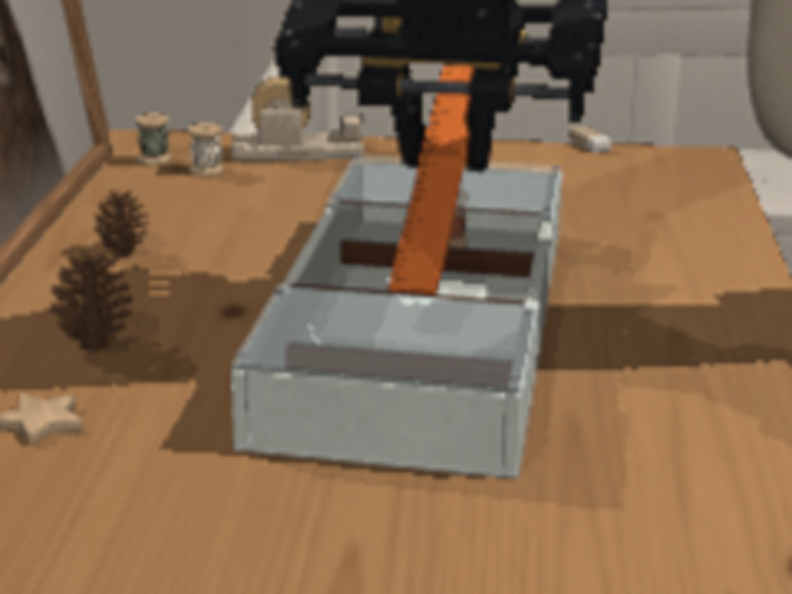

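The whole ruler is out of the cover (its +y end is at zoom (415,292), inside the opening), so I can lift straight up.

```bash
python3 -m creep '[-6,0,-13,0,0,-0.1, -6,0,-13,0,0,-0.1, -6,0,-13,0,0,-0.1, -6,0,-13,0,0,-0.1, -6,0,-13,0,0,-0.1]';python3 -c "
from h import *
chk();plan([540,20,198],head(-5.4,0),step=10,ang=3)"
```

```text
clock: 10.35
tool_pos: [0.5322, -0.014, 0.1523]
eef_rot: [0.723, 0.659, -0.158, 0.134]
contact_force: [-0.3, 0.7, -1.2]
opening: 0.313
A under [543.1 104.2 111.7] local y 48.6
B under [525.8 -87.  196.9] local y -143.4
A top [543.3 106.3 116.3] local y 50.6
tcp [532.2 -14.  152.3] local y -70.1
top z at cover edge 107.7
n 8 t 10.35 p [532.2 -14.  152.3] rot [-0.8 23.9  0.1] F [-0.3  0.7 -1.2] op 0.313
[1.6, 0.5, -7.0, -0.11, 2.99, 0.01, 2.0, 0.5, -6.9, -0.11, 2.99, 0.01, 2.4, 0.5, -6.8, -0.11, 2.99, 0.01, 2.7, 0.5, -6.6, -0.11, 2.99, 0.01, 3.0, 0.5, -6.5, -0.11, 2.99, 0.01]
```

```bash
python3 -m creep '[2,0.5,-7,-0.1,3,0, 2,0.5,-7,-0.1,3,0, 2,0.5,-7,-0.1,3,0, 3,0.5,-6.5,-0.1,3,0, 3,0.5,-6.5,-0.1,3,0]';python3 -c "
from h import *
plan([540,20,195],head(-5.4,0),step=10,ang=3)"
```

```text
clock: 10.77
tool_pos: [0.5385, 0.0169, 0.1829]
eef_rot: [0.733, 0.677, -0.053, 0.046]
contact_force: [-0.4, 0.5, -1.0]
opening: 0.313
n 3 t 10.7667 p [538.5  16.9 182.9] rot [-0.2  8.1  0.8] F [-0.4  0.5 -1. ] op 0.313
[0.5, 0.4, -4.1, -0.06, 2.7, 0.28, 0.7, 0.4, -4.1, -0.06, 2.7, 0.28, 0.9, 0.4, -4.1, -0.06, 2.7, 0.28]
```

```bash
python3 -m creep '[0,0,-4,0,2.5,0.2, 0,0,-4,0,2.5,0.2, 0,0,-2,0,1,0, 0,0,0,0,0,0, 0,0,0,0,0,0]';python3 -m creep '[0,0,0,0,0,0,0,0,0,0,0,0,0,0,0,0,0,0,0,0,0,0,0,0,0,0,0,0,0,0]'; python3 - <<'E'
from h import *
chk();plan([540,20,195],head(-5.4,0),step=10,ang=3);print(np.abs(get_state()["qd"]).max())
d=snapshot("side");cv2.imwrite("pics/s8.png",d["color"][:,:,::-1])
d=snapshot("wrist");cv2.imwrite("pics/w8.png",d["color"][:,:,::-1])
d=snapshot("top");cv2.imwrite("pics/t8.png",cv2.resize(d["color"][140:310,130:370,::-1],None,fx=3.3,fy=3.3,interpolation=2))
E
```

```text
clock: 11.18
tool_pos: [0.5394, 0.0193, 0.1945]
eef_rot: [0.737, 0.676, -0.011, 0.009]
contact_force: [0.5, -0.1, 0.1]
opening: 0.309
clock: 11.6
tool_pos: [0.5387, 0.0225, 0.193]
eef_rot: [0.735, 0.678, -0.012, 0.009]
contact_force: [-0.5, 0.2, -0.2]
opening: 0.315
A under [548.7 147.4 200.2] local y 92.0
B under [532.  -61.9 206.5] local y -117.8
A top [548.7 147.5 205.2] local y 92.2
tcp [538.7  22.5 193. ] local y -33.2
top z at cover edge 205.8
n 1 t 11.6 p [538.7  22.5 193. ] rot [-0.2  1.7  0.8] F [-0.5  0.2 -0.2] op 0.315
[-2.4, 1.5, -2.0, -0.21, 1.74, 0.83]
0.010047448655504497
```

View pics/s8.png

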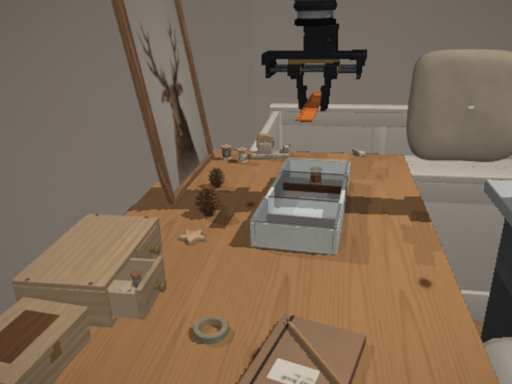

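View pics/w8.png

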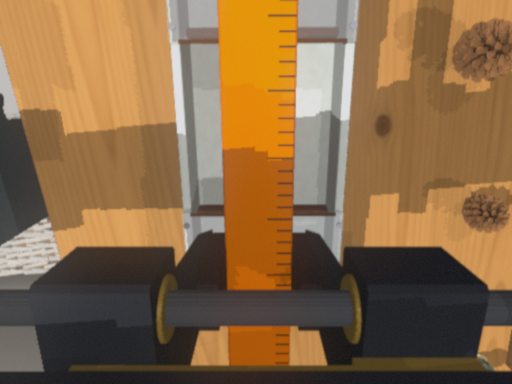

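View pics/t8.png

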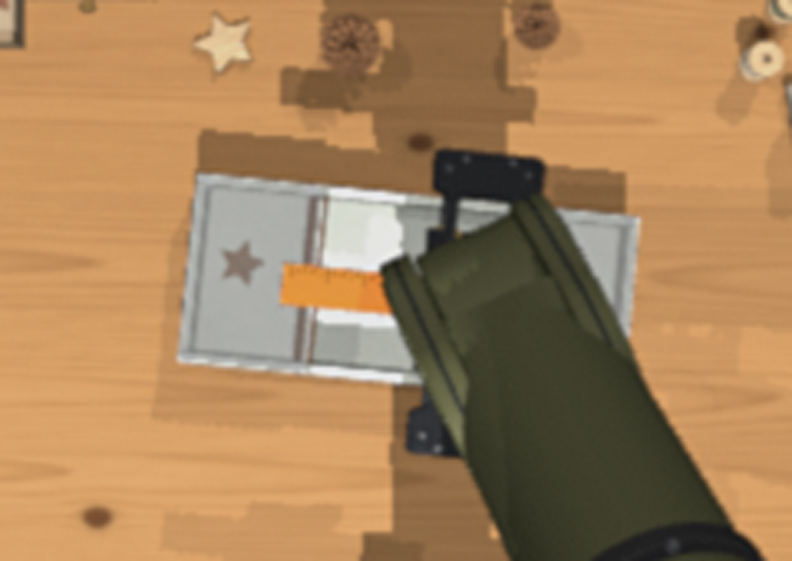

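The ruler is held at about 20 cm. The star is still at zoom (240,264), and the spool and pinecones are in place. I'll let it settle, then hand in.

```bash
python3 -m creep '[0,0,0,0,0,0,0,0,0,0,0,0,0,0,0,0,0,0,0,0,0,0,0,0,0,0,0,0,0,0]';python3 -m creep '[0,0,0,0,0,0,0,0,0,0,0,0,0,0,0,0,0,0,0,0,0,0,0,0,0,0,0,0,0,0]'; python3 -c "
from h import *
chk();print(get_state()['qd'].round(4))
for i in range(4):snapshot('side')
d=snapshot('side');cv2.imwrite('pics/s9.png',d['color'][:,:,::-1])
chk();print(get_state()['qd'].round(4));a=cv2.imread('pics/side0.png')[110:240,180:420];b=d['color'][110:240,180:420,::-1]
cv2.imwrite('pics/cmp.png',cv2.resize(np.vstack([a,b]),None,fx=2.2,fy=2.2,interpolation=2))"
```

```text
clock: 12.17
tool_pos: [0.5388, 0.022, 0.1931]
eef_rot: [0.735, 0.678, -0.012, 0.009]
contact_force: [-0.1, -0.1, 0.2]
opening: 0.315
clock: 12.58
tool_pos: [0.5388, 0.0218, 0.1932]
eef_rot: [0.735, 0.678, -0.012, 0.009]
contact_force: [-0.3, -0.1, -1.1]
opening: 0.312
A under [549.  146.7 200.4] local y 91.4
B under [532.  -62.6 206.8] local y -118.5
A top [549.  146.8 205.4] local y 91.5
tcp [538.8  21.8 193.2] local y -33.9
top z at cover edge 206.1
[ 0.0003  0.0014 -0.0006  0.0003  0.0012 -0.0008 -0.0002]
A under [549.  146.6 200.4] local y 91.3
B under [532.  -62.6 206.8] local y -118.5
A top [549.  146.8 205.4] local y 91.5
tcp [538.8  21.8 193.2] local y -33.9
top z at cover edge 206.0
[-0.0014 -0.0007  0.0002  0.0011 -0.0001  0.0007  0.0006]
```

View pics/cmp.png

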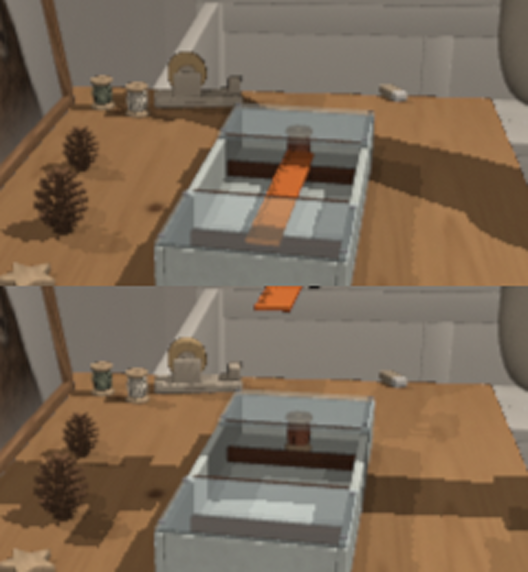

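The before and after views match: the spool is still upright at column ~299, and both pinecones and the organizer are unchanged. The ruler is held motionless above.

```bash
python3 -c "
from plant import *
print(finish_job())"
```

```text
the job is handed in; nothing more can be done
None
```

The ruler is out of the organizer and the job is handed in, at about 12.8 s on the robot's clock. I gripped the ruler across its width and lifted it about 9 mm. I slid it about 52 mm towards the star end and tilted the spool end up, to 12° and then 24°. Then I drew it out along its own axis, lifted it and brought it nearly level.

**Last checks:**
- **Ruler:** held in the gripper (opening about 27.5 mm), with its underside calculated at 200–207 mm above the desk. A residual tilt of about 1.7° was left uncorrected.
- **Motion:** the arm was still, with joint speeds under 0.002 rad/s.
- **Force:** every reading I took stayed within about 1.5 N per axis, which is at noise level.
- **Other things:** the spool, star and pinecones look unmoved in the before and after pictures. I compared these by eye and did not re-measure them.

No check failed. One early wrist-camera measurement was about 7 mm off because the arm was still settling. I repeated it before gripping, and it then agreed with the top camera.

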